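# Fill the spool magazine to the gauge

## Robot

A 7-joint arm with a two-finger parallel gripper is mounted at the origin on the work surface. World frame = base frame: x ahead of the robot, y to its left, z up, the work surface at z = 0. Lengths are in mm, angles in rad, forces in N, time in s.
With the tool pointing down it reaches from about 400 to 875 mm from the base axis. Payload 4.4 kg.
Tool frame: the origin (TCP) lies at the very end of the fingers, on their centre line; the grasp point (between the pads) lies 19 mm behind it; z points along the fingers, x is the direction in which the jaws open and shut, and the axes are right-handed (so a half turn about z gives the same grasp; the last joint's range is limited). The gripper opens to 85 mm and grips with 20 to 120 N. Pads are 22 mm wide; open, the fingers measure 114 mm over their backs; the gripper's body (76 mm by 85 mm) begins 54 mm behind the grasp point. The pads swing forward as they close: fully open they stand 13 mm farther back than shut.
Start: joints at [-1.174, 0.628, 0.038, 1.517, -0.027, 0.996, -0.02], TCP at [290.175, 581.65, 198.113] pointing down, gripper open.
Joint ranges: [-3.06, 3.06], [-0.37, 2.12], [-1.25, 1.32], [0.18, 2.47], [-1.1, 4.24], [0.23, 1.98], [-2.94, 2.94]. Speed limits (rad/s): [2.57, 2.57, 3.14, 3.14, 3.14, 3.14, 3.14].

## Interface

Orientations are given as a rotation vector (axis times angle).
In Python, from plant import ctrl, get_image, camera_model, models gives the robot as it stands.
- The arm moves only by the tool arm_command, never from a script. Its argument "moves" is a list that holds one entry, the list of rows, each a list of 6 numbers: the shift along the tool's x, y, z in cm, then the turn, a rotation vector about the tool's x, y, z in degrees. A call has 1 to 8 rows; each row is the pose to reach, as a shift and turn from the pose commanded when the call began, along the tool's axes at that moment; what a row does not reach only later rows make up. A row lasts 1/8 s, in which the tool goes at most 62.5 mm and 10.7 degrees, less where a joint would pass 70% of its speed; a pose out of reach is approached as far as the arm can. A call with a gripper value outside its range is refused whole. "gripper" is the finger opening in cm, from 0 to 8.54, set as the call begins (left out, the last holds). The fingers move at their own pace and stop on an object; "squeeze" is the grip in N (left out, the last holds). Time passes only in rows, so rows that repeat a pose let the fingers close. It gives the time, the measured TCP pose, the force and the opening at its end, in the units of the state.
- ctrl.sense(): the state, without advancing time (a new reading comes with each control period).
- get_image(name): name is "scene" or "top" or "wrist"; returns the picture (400x640x3 uint8, red, green, blue); there is no depth.
- camera_model(name): a dict with "mtx" (3x3 intrinsics, pixels), "view" (4x4, takes a point from world to camera coordinates); the wrist camera has in their place "hand_eye" (4x4, takes a point from camera to tool coordinates, whose origin is the TCP and whose axes are the tool frame's). Camera axes: x right, y down, z forward; pixel columns grow to the right and rows downward; lengths in mm; the calibration is good to about 2 mm. The wrist camera is an equidistant fisheye: a pixel r from the principal point sees the ray r / f radians off the axis. A picture is of the moment at which its call begins: read the wrist's pose just before it. camera_model takes no time and is no camera call.
- ctrl.finish_job(): hands the job in, once; it reports no verdict.
Trained networks look in the newest picture that a camera, given by its name, has taken for a name from the list of things; names that differ only in an ending like _2 or _b are one class to them, and where a whole thing is asked for, a point or a joint stands for the part that bears it (a point fixed in the world has none). Each returns a list of dicts, best first, with "p" (0 to 1); they miss things now and then, are a little off and sometimes report something else, mostly with a low value. They report only what shows in the picture. A call takes as long as a camera call. They do not tell look-alikes from the thing itself.
- models.recognise(camera, label): "location" ([x, y, z] in mm, in the coordinates of the camera as it stood for that picture, good to about 4 mm: the middle of the surface that is visible of it).
- models.trace(camera, label): "mask" (400x640 bool, what is visible of it).
- models.landmark_of(camera, label): "location" ([x, y, z] in mm, in the coordinates of the camera as it stood for that picture, good to about 4 mm: a listed point, or the origin of a listed thing).
The state is a dict: "clock": time; "q": joint angles; "qvel": joint speeds; "joint_efforts": joint torques, N m; "tcp_pos": TCP position; "tcp_rot": TCP orientation; "wrist_force": force on the tool from outside, world axes, zero at the start; "wrist_torque": the same for the moment, N m; "opening": finger opening in mm.
Only numpy, scipy, OpenCV 4.12 (cv2) and the standard library are available. Lean on these libraries where they do the work, as an engineer would, in place of code of your own. Each camera call takes 0.05 s, during which the arm holds its last target.

## Task

Fill the spool magazine: push the spools one at a time along the arm of the bent rod and round its bend so that they slide down on to the post, and stop when the top of the stack is level with the red top of the height gauge standing beside the post. Leave the remaining spools hanging on the level part of the arm, and the gauges and everything else on the table where they are.

Things in the scene. Friction and masses are not known exactly. Their poses are not given: they have to be found in the camera images.
- rack: The spool magazine, bolted down: green foot plate (200 x 60 x 12 mm) and one bent steel rod, 8 mm thick. Origin on the table under the post; z up, x points the way the arm runs. The rod rises as a post at x = 0, bends over (radius 50 mm, from height 100 mm at x = 0 to height 150 mm at x = 50 mm) and runs on as a level arm at height 150 mm along x, ending in a black ball.
- post (a point): Foot of the upright post: on its axis, on the top face of the green plate (12 mm above the table), where the stack of spools stands. The gauge that counts stands about 55 mm from it, on the side away from the arm.
- bend (a point): Where the level arm ends and the bend begins: on the rod's axis, 50 mm from the post along the arm, 150 mm above the table.
- ball (a point): Centre of the fixed black ball (22 mm diameter) at the arm's end, 252 mm from the post, which keeps the spools on the rod.
- spool1_center (a point): Centre of the spool with blue thread: white flanges 50 mm in diameter, 18 mm thick, 30 to 55 g, bore 15 mm; z is the bore's axis. Starts hanging on the level arm, number 1 of 4 from the bend, with gaps of 28 to 40 mm between spools. It stays put on the level arm; pushed singly, at or above the rod, it tips over the bend and slides down to lie flat. Spools pushed while pressed together stay square and jam at the bend.
- spool2_center (a point): Centre of the spool with black thread: white flanges 50 mm in diameter, 18 mm thick, 30 to 55 g, bore 15 mm; z is the bore's axis. Starts hanging on the level arm, number 2 of 4 from the bend, with gaps of 28 to 40 mm between spools. It stays put on the level arm; pushed singly, at or above the rod, it tips over the bend and slides down to lie flat. Spools pushed while pressed together stay square and jam at the bend.
- spool3_center (a point): Centre of the spool with orange thread: white flanges 50 mm in diameter, 18 mm thick, 30 to 55 g, bore 15 mm; z is the bore's axis. Starts hanging on the level arm, number 3 of 4 from the bend, with gaps of 28 to 40 mm between spools. It stays put on the level arm; pushed singly, at or above the rod, it tips over the bend and slides down to lie flat. Spools pushed while pressed together stay square and jam at the bend.
- spool4_center (a point): Centre of the spool with green thread: white flanges 50 mm in diameter, 18 mm thick, 30 to 55 g, bore 15 mm; z is the bore's axis. Starts hanging on the level arm, number 4 of 4 from the bend, with gaps of 28 to 40 mm between spools. It stays put on the level arm; pushed singly, at or above the rod, it tips over the bend and slides down to lie flat. Spools pushed while pressed together stay square and jam at the bend.
- gauge2_top (a point): Centre of the red top face (disc, 22 mm diameter) of the 48 mm tall height gauge, a loose steel stand (foot 32 mm diameter, 0.35 kg): as high above the table as 2 spools stacked on the magazine's plate. The gauge within 75 mm of the magazine's post is the one that counts; the other is a spare, far off.
- gauge3_top (a point): Centre of the red top face (disc, 22 mm diameter) of the 66 mm tall height gauge, a loose steel stand (foot 32 mm diameter, 0.35 kg): as high above the table as 3 spools stacked on the magazine's plate. The gauge within 75 mm of the magazine's post is the one that counts; the other is a spare, far off.
- glue: Amber glue jar, 60 mm diameter, 110 mm tall, loose; origin under its centre. Bystander.
- tape: Yellow tape roll lying flat, 90 mm diameter, 25 mm high, loose; origin under its centre. Bystander.
- driver: Screwdriver lying on the table, loose; origin under its middle. Bystander.
Not all that is in view belongs to the job. Leave any yellow look-alike of the part that bears spool4_center alone.

How it is judged (in metres and radians):
On the way, in this order (a step that is already met when the one before it is completed fails the run):
1. the first spool (blue) lies flat at the foot of the post while the second still hangs on the level arm (z of spool1_center in the frame of rack below 0.026 m and horizontal distance between spool1_center and post below 0.012 m and angle between spool1_center's own z axis and vertical below 0.12 rad and x of each of spool2_center, spool3_center, spool4_center in the frame of rack above 0.055 m and z of each of spool2_center, spool3_center, spool4_center in the frame of rack above 0.125 m), for 0.2 s.
2. the second spool (black) lies flat on the first while the third still hangs on the level arm (z of spool1_center in the frame of rack below 0.026 m and horizontal distance between each of spool1_center, spool2_center and post below 0.012 m and angle between each of spool1_center, spool2_center's own z axis and vertical below 0.12 rad and z of spool2_center in the frame of rack below 0.044 m and x of each of spool3_center, spool4_center in the frame of rack above 0.055 m and z of each of spool3_center, spool4_center in the frame of rack above 0.125 m), for 0.2 s.
At the end, for the whole second after the job is handed in: As many spools as the gauge by the post asks for (2 or 3) lie flat on the post, stacked with no gap over 5 mm, level with the gauge's red top; every other spool hangs on the level arm, its centre at least 55 mm from the post (not on the bend); all spools are at rest (((horizontal distance between gauge2_top and post below 0.075 m and z of spool1_center in the frame of rack below 0.026 m and horizontal distance between each of spool1_center, spool2_center and post below 0.012 m and angle between each of spool1_center, spool2_center's own z axis and vertical below 0.12 rad and z of spool2_center in the frame of rack below 0.044 m and x of each of spool3_center, spool4_center in the frame of rack above 0.055 m and z of each of spool3_center, spool4_center in the frame of rack above 0.125 m) or (horizontal distance between gauge3_top and post below 0.075 m and z of spool1_center in the frame of rack below 0.026 m and horizontal distance between each of spool1_center, spool2_center, spool3_center and post below 0.012 m and angle between each of spool1_center, spool2_center, spool3_center's own z axis and vertical below 0.12 rad and z of spool2_center in the frame of rack below 0.044 m and z of spool3_center in the frame of rack below 0.062 m and x of spool4_center in the frame of rack above 0.055 m and z of spool4_center in the frame of rack above 0.125 m)) and linear speed of each of spool1, spool2, spool3, spool4 below 0.02 m/s); the robot touches nothing.
It fails at once if a height gauge is shifted by more than 20 mm (distance of any of gauge2_top, gauge3_top from where it was at the start of the episode above 0.02 m).
It fails at once if the glue jar, tape roll or screwdriver is shifted by more than 30 mm (distance of any of glue, tape, driver from where it was at the start of the episode above 0.03 m).
It also fails if it takes over 64 s, if anything falls off the work surface, if the arm or the gripper's body presses on something with over 40 N, if the wrist force passes 120 N, or if a joint passes its speed limit or range.

## Working session

There is one attempt and no reset: what is moved stays moved. The work goes in short steps, Python scripts to look and compute and a tool call to move; the robot and the scene stay as the last step left them, time stands still between calls to the robot, and variables do not carry over. Pictures are saved under pics/ and viewed, and the job is handed in when it is done.

Besides the shell and the picture viewer there is one more tool, called after "Call:" in YAML: its name, and indented under it one key for each argument. arm_command: Moves the arm, as the interface text tells. Its arguments: {"type":"object","properties":{"moves":{"type":"array"},"gripper":{"type":"number"},"squeeze":{"type":"number"}},"required":["moves"]}

```bash
mkdir -p pics; ls
python3 - <<'E'
from plant import ctrl,get_image,camera_model,models
import cv2
print(ctrl.sense())
for n in ["scene","top"]:
    im=get_image(n); cv2.imwrite(f"pics/{n}0.png",im[:,:,::-1])
    print(n,camera_model(n))
print(camera_model("wrist"))
E
```

```text
pics
{'clock': 0.0, 'q': array([-1.17376983,  0.62935458,  0.03841935,  1.51838222, -0.02699762,
        0.99629692, -0.02000313]), 'qvel': array([ 0.00118398,  0.00045041,  0.00156359,  0.00092139, -0.00095182,
       -0.00038359, -0.00120656]), 'joint_efforts': array([ 9.28581831e-04, -5.63385093e+01,  1.22673254e+00, -1.93446118e+01,
        1.10536566e-02,  1.07129026e-02, -2.10249533e-05]), 'tcp_pos': array([289.86350077, 581.00983144, 197.17871693]), 'tcp_rot': array([ 2.67083436e+00,  1.65221195e+00, -2.55663137e-03]), 'wrist_force': array([-0.29817686,  0.38046534,  0.15886108]), 'wrist_torque': array([0.02129973, 0.04625329, 0.02138606]), 'opening': 85.36926379718886}
scene {'mtx': array([[385.50077375,   0.        , 318.44160008],
       [  0.        , 385.50077375, 199.0022826 ],
       [  0.        ,   0.        ,   1.        ]]), 'view': array([[ 7.14701950e-01,  6.99428820e-01, -6.69537901e-04,
        -3.89038701e+02],
       [ 4.34768264e-01, -4.45011561e-01, -7.82905657e-01,
        -1.71926796e+02],
       [-5.47884732e-01,  5.59253106e-01, -6.22140084e-01,
        
[... 438 characters left out ...]
21683e+02],
       [ 9.82575068e-02,  3.61493868e-03, -9.95154458e-01,
         1.14696604e+03],
       [ 0.00000000e+00,  0.00000000e+00,  0.00000000e+00,
         1.00000000e+00]])}
{'mtx': array([[309.70691629,   0.        , 322.03073029],
       [  0.        , 309.70691629, 198.10378119],
       [  0.        ,   0.        ,   1.        ]]), 'hand_eye': array([[ 9.99999978e-01, -2.54176564e-05, -2.06620848e-04,
        -5.62828776e-01],
       [ 8.66000741e-05,  9.53356210e-01,  3.01847525e-01,
        -7.78047975e+01],
       [ 1.89311012e-04, -3.01847537e-01,  9.53356192e-01,
        -1.76106878e+02],
       [ 0.00000000e+00,  0.00000000e+00,  0.00000000e+00,
         1.00000000e+00]])}
```

View pics/scene0.png

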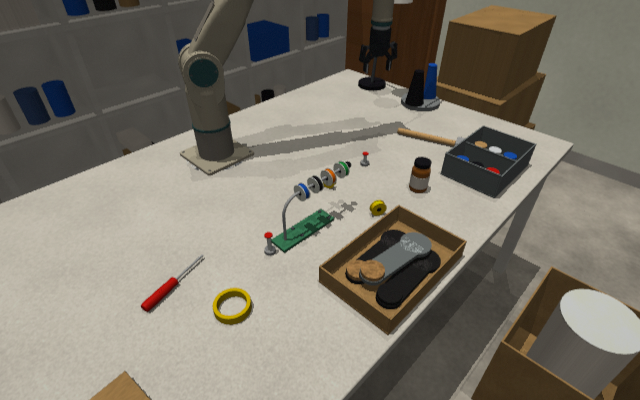

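View pics/top0.png

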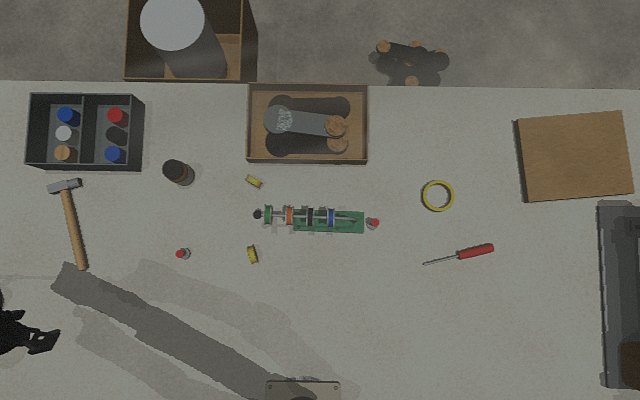

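```bash
cat > h.py <<'E'
from plant import ctrl,get_image,camera_model,models
import numpy as np, cv2
from scipy.spatial.transform import Rotation as R
def w(cam,p):
    V=camera_model(cam)["view"]; return (np.linalg.inv(V)@np.r_[p,1])[:3]
def tool(rows,s=None):
    s=s or ctrl.sense()
    M=R.from_rotvec(s['tcp_rot']).as_matrix()
    return M
E
python3 - <<'E'
from h import *
for c in ["top","scene"]:
    for l in ["post","bend","ball","spool1_center","spool2_center","spool3_center","spool4_center","gauge2_top","gauge3_top","rack"]:
        for d in models.landmark_of(c,l)[:2]: print(c,l,round(d['p'],2),w(c,d['location']).round(1))
print(ctrl.sense()['clock'])
E
```

```text
top post 0.59 [ 548.  -133.4    9.7]
top post 0.25 [666.8 348.7  -4.6]
top bend 0.56 [545.3 -85.3 148.7]
top ball 0.78 [549.9 113.2 153.8]
top spool1_center 0.51 [542.9 -68.8 144.7]
top spool1_center 0.25 [548.2 -18.5 147.4]
top spool2_center 0.46 [549.3 -15.8 147.1]
top spool3_center 0.69 [546.8  30.9 145.8]
top spool3_center 0.26 [547.5 117.3 154.9]
top spool4_center 0.65 [653.9 147.8  27.6]
top spool4_center 0.65 [449.9 142.9  22.9]
top gauge2_top 0.43 [447.1 340.   50.3]
top gauge3_top 0.43 [ 538.3 -189.5   63.9]
top gauge3_top 0.27 [667.3 351.8  -3.8]
top rack 0.77 [ 539.1 -134.3    2.2]
scene post 0.68 [ 542.8 -131.8   13.1]
scene post 0.67 [545.1 -18.  151.6]
scene bend 0.74 [549.1 -87.2 151.3]
scene ball 0.62 [545.6 117.4 147.7]
scene spool1_center 0.75 [542.6 -66.  143.5]
scene spool1_center 0.65 [ 538.5 -187.    63.9]
scene spool2_center 0.76 [546.1 -17.1 149.8]
scene spool3_center 0.75 [545.8  38.8 143.7]
scene spool4_center 0.63 [656.3 151.8  25.6]
scene spool4_center 0.36 [442.9 145.4  30.8]
scene gauge2_top 0.48 [444.3 346.1  52.9]
scene gauge3_top 0.74 [ 620.6 -374.8    1.1]
scene gauge3_top 0.67 [ 540.4 -193.1   63.6]
scene rack 0.62 [ 540.1 -132.9   -4.5]
1.1
```

Run:
```python
from h import *
a=cv2.imread("pics/top0.png")[185:255,235:395]; b=cv2.imread("pics/scene0.png")[145:265,250:380]
cv2.imwrite("pics/z_top.png",cv2.resize(a,None,fx=5,fy=5,interpolation=cv2.INTER_CUBIC))
cv2.imwrite("pics/z_scene.png",cv2.resize(b,None,fx=5,fy=5,interpolation=cv2.INTER_CUBIC)[:600])
def proj(c,p):
    m=camera_model(c);q=m['view'][:3]@np.r_[p,1];q=m['mtx']@q;return (q[:2]/q[2]).round(1)
for n,p in dict(post=(545.5,-133,12),bend=(546,-83,150),ball=(548,119,150),g66=(539.5,-191,66),g48=(539.5,-191,48)).items():
    print(n,proj("top",p),proj("scene",p))
M=R.from_rotvec(ctrl.sense()['tcp_rot']).as_matrix();print(M.round(3))
# rows z=146.5+25 spool tops: y per column
for y in range(-100,130,20): print(y,proj("top",(547,y,150)))
```

```text
post [352.4 220.8] [286.1 239.4]
bend [336.8 216.9] [297.3 193.4]
ball [256.2 214.7] [347.1 164.2]
g66 [375.4 222.2] [267.4 234.7]
g48 [374.5 222.5] [267.9 239.6]
[[ 0.446  0.895 -0.   ]
 [ 0.895 -0.446  0.   ]
 [ 0.    -0.    -1.   ]]
-100 [343.6 216.6]
-80 [335.6 216.4]
-60 [327.6 216.3]
-40 [319.6 216.2]
-20 [311.6 216. ]
0 [303.7 215.9]
20 [295.7 215.8]
40 [287.7 215.7]
60 [279.7 215.5]
80 [271.7 215.4]
100 [263.7 215.3]
120 [255.8 215.1]
```

View pics/z_top.png

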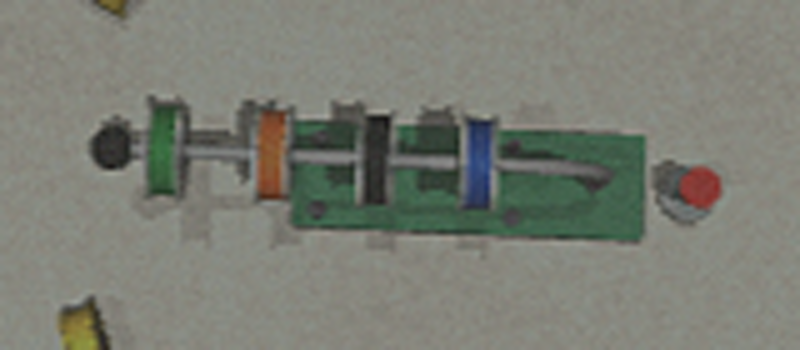

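View pics/z_scene.png

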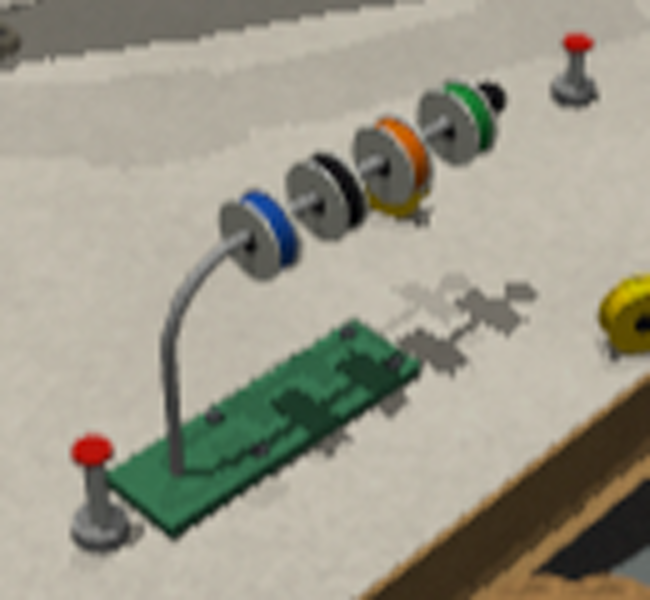

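Call:
arm_command:
  moves:
    - [[-2.77,3.17,-0.1,0,0,4],[-5.54,6.34,-0.2,0,0,8],[-8.3,9.5,-0.3,0,0,12],[-11.1,12.7,-0.4,0,0,16],[-13.9,15.8,-0.5,0,0,20],[-16.6,19.0,-0.6,0,0,24],[-19.4,22.2,-0.7,0,0,28],[-22.2,25.4,-0.8,0,0,32]]
  gripper: 2.4

```text
clock: 2.1
tcp_pos: [418.9, 268.4, 206.4]
tcp_rot: [-3.024, -0.849, -0.001]
wrist_force: [1.0, 0.2, 0.7]
opening: 24.1
```

```bash
cat >> h.py <<'E'
def go(x,y,z,yaw=-1.3):
    s=ctrl.sense(); M=R.from_rotvec(s['tcp_rot']).as_matrix()
    a=np.radians(yaw); D=np.array([[np.cos(a),np.sin(a),0],[np.sin(a),-np.cos(a),0],[0,0,-1]])
    print("t",round(s['clock'],2),"tcp",s['tcp_pos'].round(1),"F",s['wrist_force'].round(1),"op",round(s['opening'],1))
    print("shift cm",(M.T@(np.array([x,y,z])-s['tcp_pos'])/10).round(2),"rot",np.degrees(R.from_matrix(M.T@D).as_rotvec()).round(2))
E
python3 -c "
from h import *
go(546,-42,210)"
```

```text
t 2.1 tcp [418.9 268.4 206.4] F [1.  0.2 0.7] op 24.1
shift cm [-5.3  33.12 -0.37] rot [-2.000e-02 -4.000e-02  3.266e+01]
```

Call:
arm_command:
  moves:
    - [[-0.7,4.1,-0.1,0,0,4],[-1.3,8.3,-0.2,0,0,8],[-2.0,12.4,-0.3,0,0,12],[-2.7,16.6,-0.4,0,0,16],[-3.3,20.7,-0.4,0,0,20.5],[-4.0,25.0,-0.4,0,0,24.5],[-4.7,29.0,-0.4,0,0,28.5],[-5.3,33.1,-0.4,0,0,32.7]]

```text
clock: 3.1
tcp_pos: [546.5, -41.5, 210.3]
tcp_rot: [-3.141, 0.037, -0.001]
wrist_force: [0.8, 0.2, 0.0]
opening: 24.3
```

```bash
python3 -c "
from h import *
go(546,-42,210)
for c in ['wrist','top']:
    im=get_image(c); cv2.imwrite(f'pics/{c}1.png',im[:,:,::-1])
H=camera_model('wrist')['hand_eye'];s=ctrl.sense();M=R.from_rotvec(s['tcp_rot']).as_matrix()
for l in ['spool1_center','spool2_center','spool3_center','spool4_center','bend','ball','post','gauge3_top']:
    for d in models.landmark_of('wrist',l)[:1]:
        print(l,round(d['p'],2),(M@(H@np.r_[d['location'],1])[:3]+s['tcp_pos']).round(1))
"
```

```text
t 3.1 tcp [546.5 -41.5 210.3] F [0.8 0.2 0. ] op 24.3
shift cm [-0.05  0.05  0.03] rot [-0.02 -0.02 -0.04]
spool1_center 0.74 [538.4 -69.8 148.3]
spool3_center 0.64 [545.8  29.3 146.4]
spool4_center 0.76 [650.  141.8  26.1]
bend 0.7 [545.  -85.9 150. ]
gauge3_top 0.95 [ 540.9 -199.1   70.5]
```

View pics/wrist1.png

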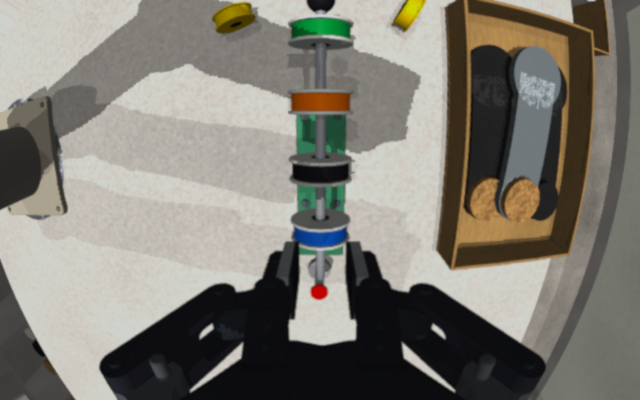

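```bash
python3 -c "
from h import *
m=camera_model('wrist');H=m['hand_eye'];K=m['mtx'];s=ctrl.sense();M=R.from_rotvec(s['tcp_rot']).as_matrix()
def ray(u,v,z):
    d=np.array([u-K[0,2],v-K[1,2]])/K[0,0];t=np.hypot(*d);r=np.r_[d/t*np.sin(t),np.cos(t)]
    o=M@H[:3,3]+s['tcp_pos'];r=M@H[:3,:3]@r
    return (o+r*(z-o[2])/r[2]).round(1)
for u,v,z in [(320,220,171.5),(320,160,171.5),(320,182,171.5),(320,94,171.5),(320,113,171.5),(322,18,171.5),(320,207,150),(319,292,66),(319,292,48)]: print(u,v,ray(u,v,z))
"
```

```text
320 220 [543.3 -47.3 171.5]
320 160 [544.3  -2.1 171.5]
320 182 [544.  -18.1 171.5]
320 94 [545.3  44.1 171.5]
320 113 [545.   31.  171.5]
322 18 [547.7  98.4 171.5]
320 207 [543.3 -44.5 150. ]
319 292 [ 538.4 -185.8   66. ]
319 292 [ 538.  -198.3   48. ]
```

```bash
python3 -c "
import cv2
a=cv2.imread('pics/wrist1.png')[130:310,240:400];cv2.imwrite('pics/w1z.png',cv2.resize(a,None,fx=3.3,fy=3.3))"
```

```text
(no output)
```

View pics/w1z.png

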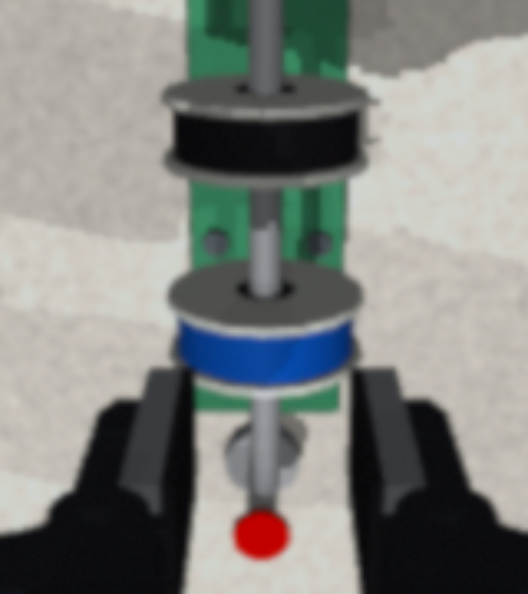

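Call:
arm_command:
  moves:
    - [[-0.1,-0.1,1.0,0,0,0],[-0.1,-0.1,2.0,0,0,0],[-0.1,-0.1,3.0,0,0,0],[-0.1,-0.1,4.0,0,0,0],[-0.1,-0.1,4.8,0,0,0],[-0.1,-0.1,5.5,0,0,0],[-0.1,-0.1,5.5,0,0,0]]

```text
clock: 4.47
tcp_pos: [544.7, -39.3, 154.5]
tcp_rot: [-3.141, 0.034, 0.002]
wrist_force: [-0.7, -0.2, 0.9]
opening: 24.1
```

```bash
cat > look.py <<'E'
from h import *
import sys
t=sys.argv[1]; go(546,-42,155)
a=get_image('scene')[150:270,240:370,::-1]; b=get_image('wrist')[100:310,220:420,::-1]
a=cv2.resize(a,None,fx=3.2,fy=3.2,interpolation=cv2.INTER_CUBIC);b=cv2.resize(b,(366,384))
cv2.imwrite(f'pics/{t}.png',np.hstack([a,b]))
E
python3 look.py a1
```

```text
t 4.47 tcp [544.7 -39.3 154.5] F [-0.7 -0.2  0.9] op 24.1
shift cm [ 0.14  0.26 -0.05] rot [-0.    0.06  0.08]
```

View pics/a1.png

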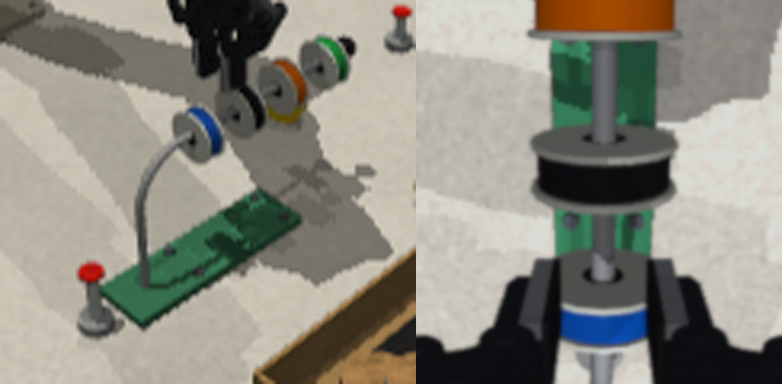

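Call:
arm_command:
  moves:
    - [[0,0.5,0,0,0,0],[0,1.0,0,0,0,0],[0,1.5,0,0,0,0],[0,2.0,0,0,0,0],[0,2.5,0,0,0,0],[0,3.0,0,0,0,0],[0,3.5,0,0,0,0],[0,4.0,0,0,0,0]]

```text
clock: 5.58
tcp_pos: [544.2, -79.6, 155.1]
tcp_rot: [-3.141, 0.033, -0.0]
wrist_force: [0.2, -0.5, -0.0]
opening: 24.4
```

```bash
python3 look.py a2
```

```text
t 5.58 tcp [544.2 -79.6 155.1] F [ 0.2 -0.5 -0. ] op 24.4
shift cm [ 0.1  -3.77  0.01] rot [-0.   -0.    0.08]
```

View pics/a2.png

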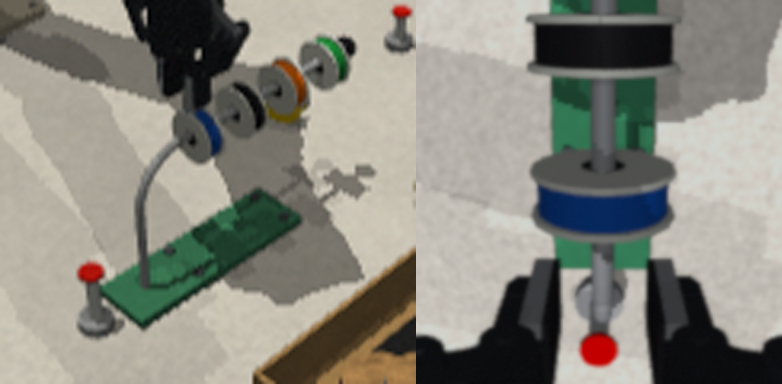

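Run:
```python
from h import *
a=get_image('scene')[110:230,230:370,::-1]
cv2.imwrite('pics/a3.png',cv2.resize(a,None,fx=5,fy=5,interpolation=cv2.INTER_CUBIC))
for c in ['scene','top']:
    get_image(c)
    for l in ['spool1_center','spool2_center','spool3_center','spool4_center']:
        for d in models.landmark_of(c,l)[:1]: print(c,l,round(d['p'],2),w(c,d['location']).round(1))
```

```text
scene spool1_center 0.67 [544.8 117.5 147.2]
scene spool2_center 0.63 [547.3 -15.2 153.6]
scene spool3_center 0.73 [544.3  38.5 146.1]
scene spool4_center 0.58 [441.1 147.2  27.9]
top spool2_center 0.5 [546.8 -17.2 149.7]
top spool3_center 0.47 [546.2  33.7 146.2]
top spool4_center 0.52 [451.4 141.2  24.3]
```

View pics/a3.png

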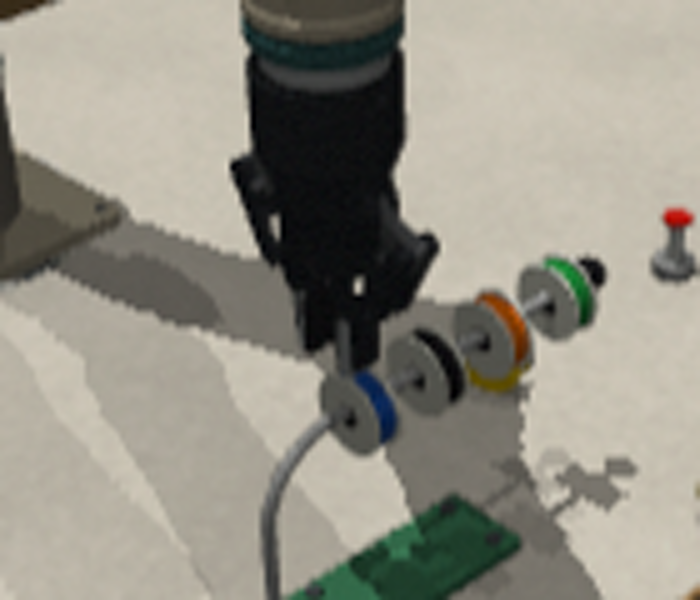

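Run:
```python
from h import *
def proj(c,p):
    m=camera_model(c);q=m['view'][:3]@np.r_[p,1];q=m['mtx']@q;return (q[:2]/q[2])
for n,p in [('tcp',(544.2,-79.6,155)),('near finger tip',(564,-79.6,155)),('far tip',(525,-79.6,155)),('nf17',(564,-79.6,172)),('blue top -67',(545,-67,171.5)),('blue top -95',(545,-95,171.5)),('blue ctr -67',(545,-67,146.5)),('ctr-98',(545,-98,146)),('blk',(546,-17,146.5))]:
    q=proj('scene',p); print(n,q.round(1),((q-[230,110])*5).round(0))
```

```text
tcp [297.7 191.1] [339. 406.]
near finger tip [302.8 194.3] [364. 421.]
far tip [292.9 188.1] [314. 391.]
nf17 [302.6 189.2] [363. 396.]
blue top -67 [301.1 184.3] [356. 372.]
blue top -95 [293.5 188.8] [317. 394.]
blue ctr -67 [301.4 191.7] [357. 409.]
ctr-98 [293.  196.9] [315. 434.]
blk [314.6 184.1] [423. 371.]
```

```bash
python3 - <<'E'
from h import *
m=camera_model('wrist');H=np.linalg.inv(m['hand_eye']);K=m['mtx']
for z in [0,-13,-20,-30,-40]:
  for y in (-11,11):
    for x in (-12,12):
      p=(H@[x,y,z,1])[:3];r=np.hypot(*p[:2]);t=np.arctan2(r,p[2]);print((x,y,z),(K[:2,2]+K[0,0]*t*p[:2]/r).round(0))
E
python3 look.py a4; python3 -c "
import cv2
a=cv2.imread('pics/wrist1.png')[200:400,200:440];cv2.imwrite('pics/w2z.png',cv2.resize(a,None,fx=3,fy=3))"
```

```text
(-12, -11, 0) [304. 214.]
(12, -11, 0) [343. 214.]
(-12, 11, 0) [304. 246.]
(12, 11, 0) [342. 246.]
(-12, -11, -13) [302. 222.]
(12, -11, -13) [345. 222.]
(-12, 11, -13) [303. 256.]
(12, 11, -13) [344. 256.]
(-12, -11, -20) [302. 227.]
(12, -11, -20) [345. 227.]
(-12, 11, -20) [303. 262.]
(12, 11, -20) [344. 262.]
(-12, -11, -30) [300. 234.]
(12, -11, -30) [347. 234.]
(-12, 11, -30) [302. 271.]
(12, 11, -30) [345. 271.]
(-12, -11, -40) [299. 243.]
(12, -11, -40) [348. 243.]
(-12, 11, -40) [300. 281.]
(12, 11, -40) [347. 281.]
t 6.22 tcp [544.2 -79.2 155.1] F [-0.6 -0.1 -0.2] op 23.9
shift cm [ 0.1  -3.73  0.01] rot [-0.    0.    0.09]
```

View pics/w2z.png

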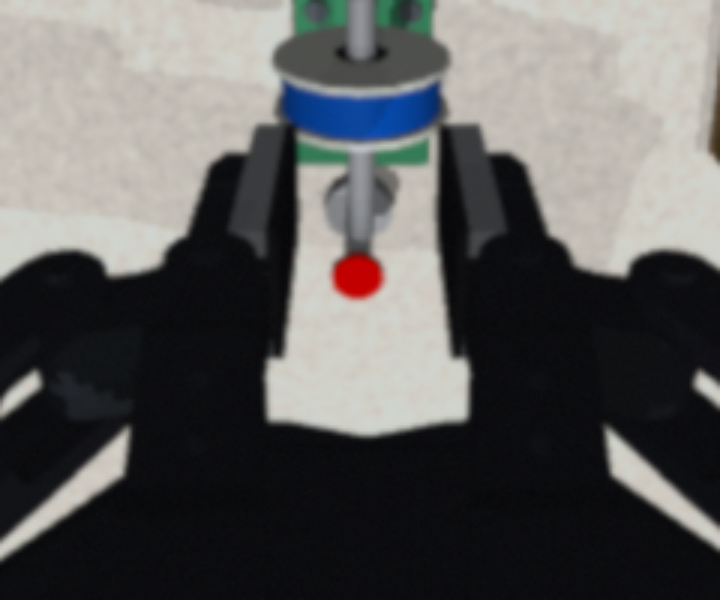

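Call:
arm_command:
  moves:
    - [[0.1,-1.5,0,0,0,0],[0.1,-3.0,0,0,0,0],[0.1,-3.9,0,0,0,0],[0.1,-3.9,1.0,0,0,0],[0.1,-3.9,2.0,0,0,0],[0.1,-3.9,2.5,0,0,0],[0.1,-3.9,2.5,0,0,0]]

```text
clock: 7.2
tcp_pos: [545.5, -40.9, 129.4]
tcp_rot: [3.141, -0.035, -0.002]
wrist_force: [-0.1, 0.4, -0.1]
opening: 23.8
```

Run:
```python
from h import *
go(546,-40,118)
a=get_image('scene')[110:230,230:370,::-1]
cv2.imwrite('pics/a5.png',cv2.resize(a,None,fx=5,fy=5,interpolation=cv2.INTER_CUBIC))
a=get_image('wrist')[130:310,220:420,::-1]
cv2.imwrite('pics/a6.png',cv2.resize(a,None,fx=3,fy=3,interpolation=cv2.INTER_CUBIC))
```

```text
t 7.2 tcp [545.5 -40.9 129.4] F [-0.1  0.4 -0.1] op 23.8
shift cm [ 0.05 -0.09  1.14] rot [0.01 0.08 0.03]
```

View pics/a5.png

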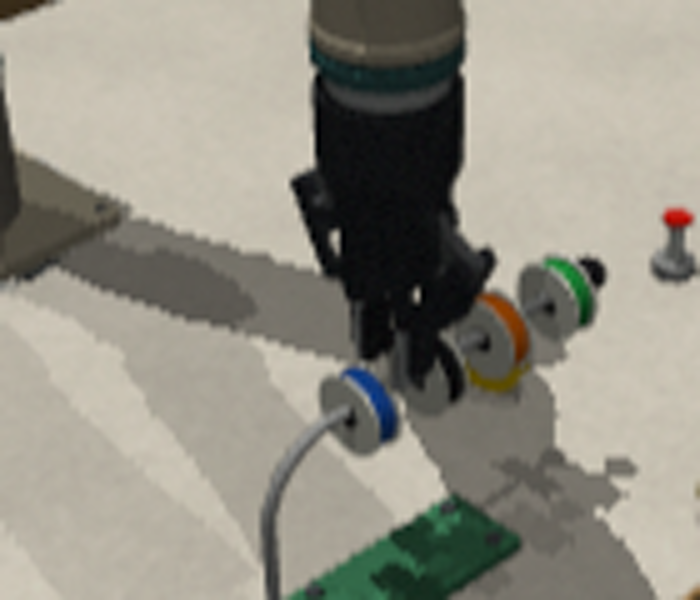

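View pics/a6.png

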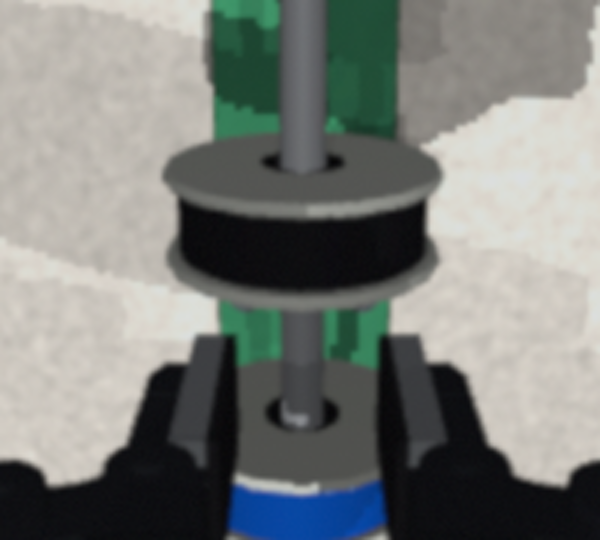

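Call:
arm_command:
  moves:
    - [[0,0.5,0.3,0,0,0],[0,1.0,0.3,0,0,0],[0,1.5,0.3,0,0,0],[0,2.0,0.3,0,0,0],[0,2.5,0.3,0,0,0],[0,3.0,0.3,0,0,0],[0,3.5,0.3,0,0,0],[0,4.0,0.3,0,0,0]]

```text
clock: 8.3
tcp_pos: [545.1, -80.7, 127.1]
tcp_rot: [3.141, -0.033, -0.0]
wrist_force: [0.2, -0.2, -0.4]
opening: 23.9
```

```bash
cat > look.py <<'E'
from h import *
import sys
t=sys.argv[1]; go(546,-42,126)
a=get_image('scene')[110:260,230:370,::-1]
a=cv2.resize(a,None,fx=4,fy=4,interpolation=cv2.INTER_CUBIC)
cv2.imwrite(f'pics/{t}.png',a)
E
python3 look.py b1
```

```text
t 8.3 tcp [545.1 -80.7 127.1] F [ 0.2 -0.2 -0.4] op 23.9
shift cm [ 0.01 -3.87  0.11] rot [0.   0.01 0.08]
```

View pics/b1.png

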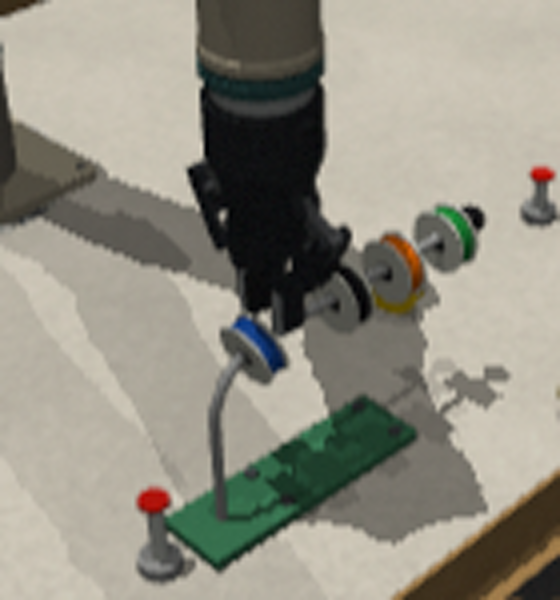

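Call:
arm_command:
  moves:
    - [[0,0.5,0,0,0,0],[0,1.0,0,0,0,0],[0,1.5,0.1,0,0,0],[0,2.0,0.3,0,0,0],[0,2.5,0.5,0,0,0],[0,3.0,0.8,0,0,0],[0,3.0,0.8,0,0,0]]

```text
clock: 9.22
tcp_pos: [544.2, -110.9, 118.8]
tcp_rot: [3.141, -0.035, -0.001]
wrist_force: [0.3, -0.2, 0.3]
opening: 24.2
```

```bash
python3 look.py b2
```

```text
t 9.22 tcp [ 544.2 -110.9  118.8] F [ 0.3 -0.2  0.3] op 24.2
shift cm [ 0.03 -6.9  -0.72] rot [0.01 0.03 0.03]
```

View pics/b2.png

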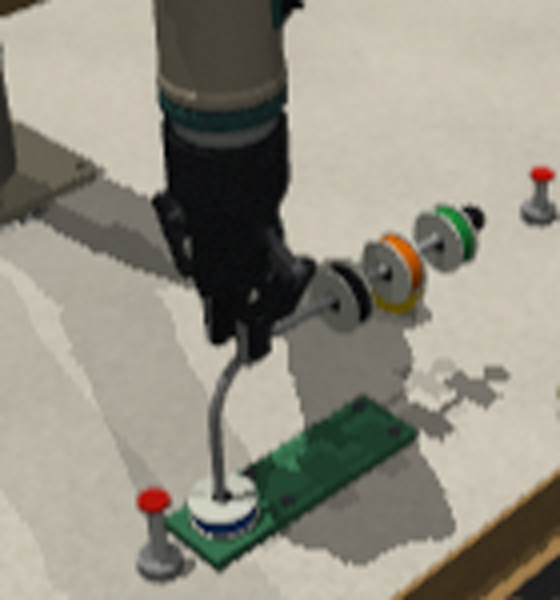

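Call:
arm_command:
  moves:
    - [[0,0,-2,0,0,0],[0,0,-4,0,0,0],[0,0,-6,0,0,0],[0,-4,-6,0,0,0],[0,-8,-6,0,0,0],[0,-11,-6,0,0,0],[0,-12,-6,0,0,0],[0,-12,-6,0,0,0]]

```text
clock: 10.28
tcp_pos: [547.1, 9.5, 179.1]
tcp_rot: [3.141, -0.032, 0.0]
wrist_force: [-0.4, -0.8, 0.9]
opening: 24.0
```

Call:
arm_command:
  moves:
    - [[0,0,1,0,0,0],[0,0,2.5,0,0,0],[0,0,4,0,0,0],[0,0,4,0,0,0]]

```text
clock: 10.78
tcp_pos: [545.6, 9.3, 137.3]
tcp_rot: [3.141, -0.034, -0.006]
wrist_force: [-1.1, 0.4, -0.1]
opening: 24.0
```

```bash
python3 look.py c1
python3 - <<'E'
from h import *
a=get_image('wrist')[60:310,200:440,::-1]
cv2.imwrite('pics/c1w.png',cv2.resize(a,None,fx=2.4,fy=2.4,interpolation=cv2.INTER_CUBIC))
E
```

```text
t 10.78 tcp [545.6   9.3 137.3] F [-1.1  0.4 -0.1] op 24.0
shift cm [0.15 5.12 1.13] rot [0.02 0.21 0.04]
```

View pics/c1.png

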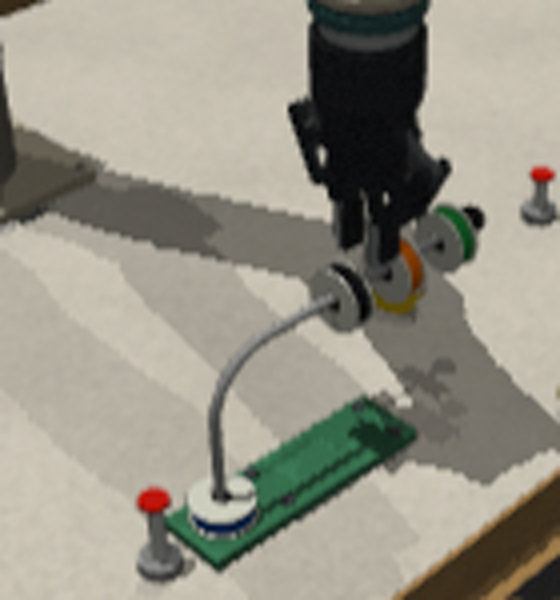

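View pics/c1w.png

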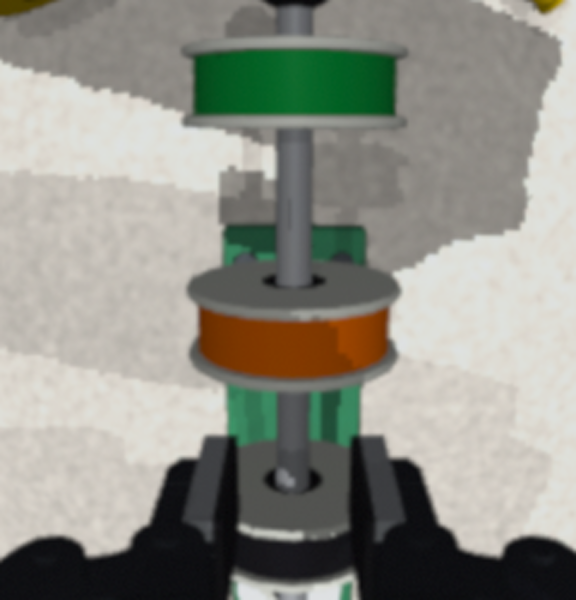

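Call:
arm_command:
  moves:
    - [[0,0,0.5,0,0,0],[0,0,1.0,0,0,0],[0,0.5,1.0,0,0,0],[0,1.0,1.0,0,0,0],[0,1.6,1.0,0,0,0],[0,2.4,1.0,0,0,0],[0,3.2,1.0,0,0,0],[0,4.0,1.0,0,0,0]]

```text
clock: 11.88
tcp_pos: [546.2, -31.1, 129.1]
tcp_rot: [3.141, -0.034, 0.0]
wrist_force: [-0.3, -0.0, 0.5]
opening: 24.2
```

Call:
arm_command:
  moves:
    - [[0,0.7,0,0,0,0],[0,1.4,0,0,0,0],[0,2.1,0,0,0,0],[0,2.8,0,0,0,0],[0,3.4,0,0,0,0],[0,4.0,0,0,0,0],[0,4.5,0,0,0,0],[0,5.0,0,0,0,0]]

```text
clock: 12.88
tcp_pos: [545.1, -80.7, 129.1]
tcp_rot: [3.141, -0.033, -0.0]
wrist_force: [-0.3, 0.1, 0.2]
opening: 24.4
```

```bash
python3 look.py c2
```

```text
t 12.88 tcp [545.1 -80.7 129.1] F [-0.3  0.1  0.2] op 24.4
shift cm [ 0.   -3.87  0.31] rot [0.   0.   0.09]
```

View pics/c2.png

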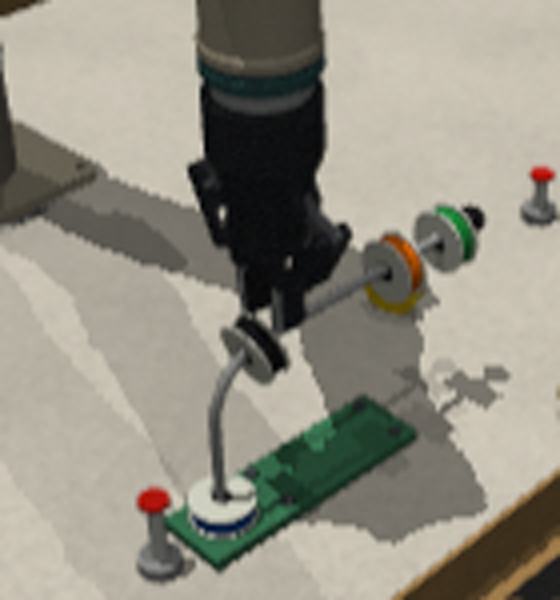

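Call:
arm_command:
  moves:
    - [[0,0.5,0.1,0,0,0],[0,1.0,0.2,0,0,0],[0,1.5,0.3,0,0,0],[0,2.0,0.5,0,0,0],[0,2.5,0.7,0,0,0],[0,3.0,1.0,0,0,0],[0,3.0,1.0,0,0,0]]

```text
clock: 13.8
tcp_pos: [544.2, -110.9, 118.8]
tcp_rot: [3.141, -0.035, -0.001]
wrist_force: [-0.1, 0.2, 0.3]
opening: 23.8
```

```bash
python3 look.py c3
```

```text
t 13.8 tcp [ 544.2 -110.9  118.8] F [-0.1  0.2  0.3] op 23.8
shift cm [ 0.03 -6.89 -0.72] rot [0.01 0.03 0.03]
```

View pics/c3.png

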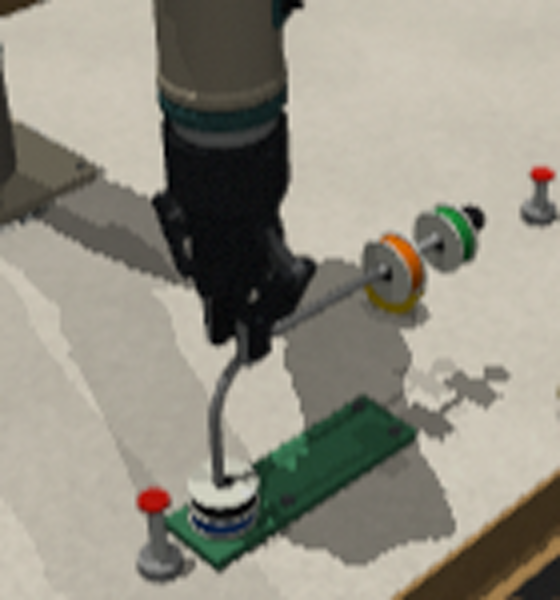

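Run:
```python
from h import *
P={};px={}
for c in ['scene','top']:
    im=cv2.imread(f'pics/{c}0.png')[:,:,::-1].astype(int)
    m=camera_model(c);P[c]=m['mtx']@m['view'][:3]
    red=((im[...,0]>110)&(im[...,1]<70)&(im[...,2]<70)).astype(np.uint8)
    n,l,s,ce=cv2.connectedComponentsWithStats(red)
    px[c]=[(ce[i].round(1),s[i,4]) for i in range(1,n) if s[i,4]>8]
    print(c,px[c])
def tri(a,b):
    X=cv2.triangulatePoints(P['scene'],P['top'],np.array(a,float).reshape(2,1),np.array(b,float).reshape(2,1));return (X[:3]/X[3]).ravel().round(1)
for a,_ in px['scene']:
    for b,_ in px['top']:
        X=tri(a,b)
        q=P['scene']@np.r_[X,1];e=np.hypot(*(q[:2]/q[2]-a))
        if e<2: print(a,b,X,e.round(2))
def pr(p):
    q=P['scene']@np.r_[p,1];return ((q[:2]/q[2]-[230,110])*4).round(0)
for z in (0,48,66): print(z,pr((542,-190,z)),pr((542-6,-190,z)))
```

```text
scene [(array([364.9, 153.1]), np.int32(14)), (array([493.2, 169.7]), np.int32(44)), (array([267.9, 234.9]), np.int32(32)), (array([158.8, 292.6]), np.int32(275))]
top [(array([114.2, 114.3]), np.int32(177)), (array([374.5, 222. ]), np.int32(44)), (array([476.2, 251.4]), np.int32(201)), (array([179.3, 253.4]), np.int32(45))]
[364.9 153.1] [179.3 253.4] [446.3 341.   46.7] 0.06
[493.2 169.7] [114.2 114.3] [830.7 538.7  59.5] 0.73
[267.9 234.9] [374.5 222. ] [ 539.7 -189.    64.2] 0.16
[158.8 292.6] [476.2 251.4] [ 465.4 -478.9   18.3] 0.14
0 [161. 569.] [155. 564.]
48 [155. 519.] [150. 515.]
66 [153. 500.] [147. 496.]
```

Run:
```python
from h import *
a=get_image('scene')[220:260,255:305,::-1]
cv2.imwrite('pics/g.png',cv2.resize(a,None,fx=14,fy=14,interpolation=cv2.INTER_CUBIC))
a=get_image('scene')[140:180,345:385,::-1]
cv2.imwrite('pics/g2.png',cv2.resize(a,None,fx=14,fy=14,interpolation=cv2.INTER_CUBIC))
```

```text
(no output)
```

View pics/g.png

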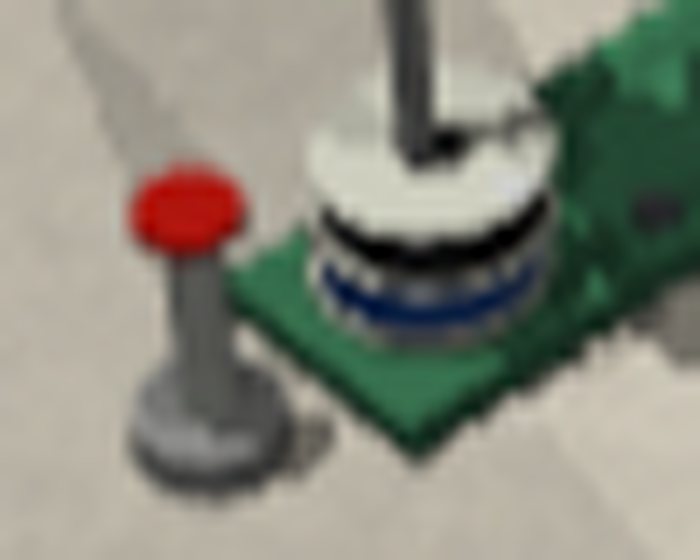

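View pics/g2.png

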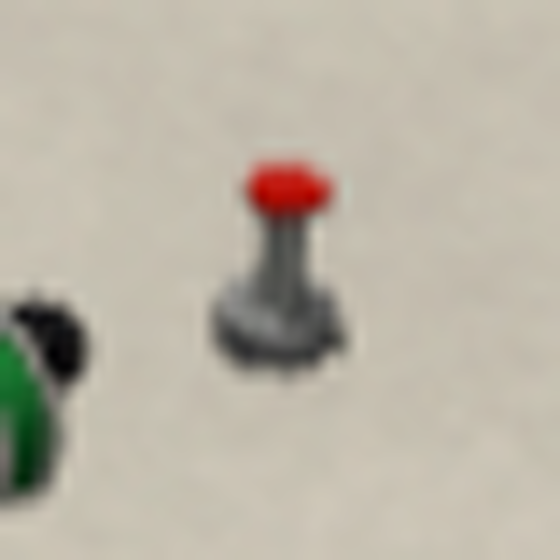

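Triangulation puts the gauge by the post at 64 mm (so the 66 mm one) and the spare at 47 mm, so three spools are wanted. Orange is next.

Call:
arm_command:
  moves:
    - [[0,0,-3,0,0,0],[0,0,-6,0,0,0],[0,-4,-6,0,0,0],[0,-8,-6,0,0,0],[0,-12,-6,0,0,0],[0,-16,-6,0,0,0],[0,-17.2,-6,0,0,0],[0,-17.2,-6,0,0,0]]

```text
clock: 14.95
tcp_pos: [548.1, 62.1, 179.1]
tcp_rot: [3.141, -0.031, -0.0]
wrist_force: [0.1, -0.7, 0.5]
opening: 24.2
```

Call:
arm_command:
  moves:
    - [[0,0,1,0,0,0],[0,0,2.5,0,0,0],[0,0,4,0,0,0],[0,0,4,0,0,0]]

```text
clock: 15.45
tcp_pos: [546.8, 61.0, 137.3]
tcp_rot: [3.141, -0.035, -0.006]
wrist_force: [-0.3, 0.8, -0.1]
opening: 24.2
```

```bash
python3 look.py d1
python3 - <<'E'
from h import *
a=get_image('wrist')[60:310,200:440,::-1]
cv2.imwrite('pics/d1w.png',cv2.resize(a,None,fx=2.4,fy=2.4,interpolation=cv2.INTER_CUBIC))
E
```

```text
t 15.45 tcp [546.8  61.  137.3] F [-0.3  0.8 -0.1] op 24.2
shift cm [ 0.16 10.3   1.13] rot [0.04 0.21 0.03]
```

View pics/d1.png

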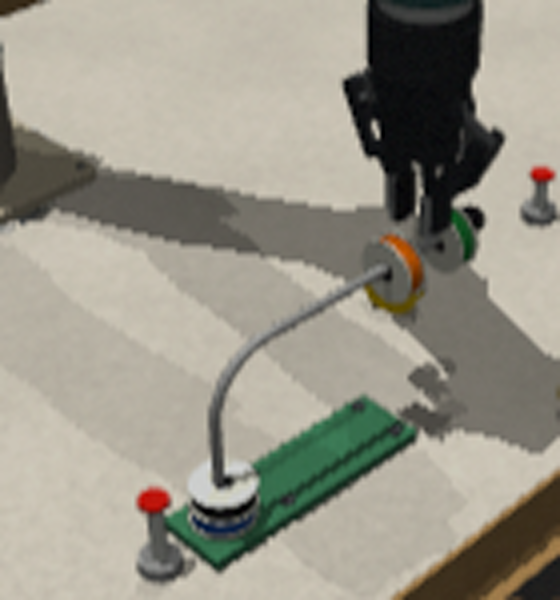

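View pics/d1w.png

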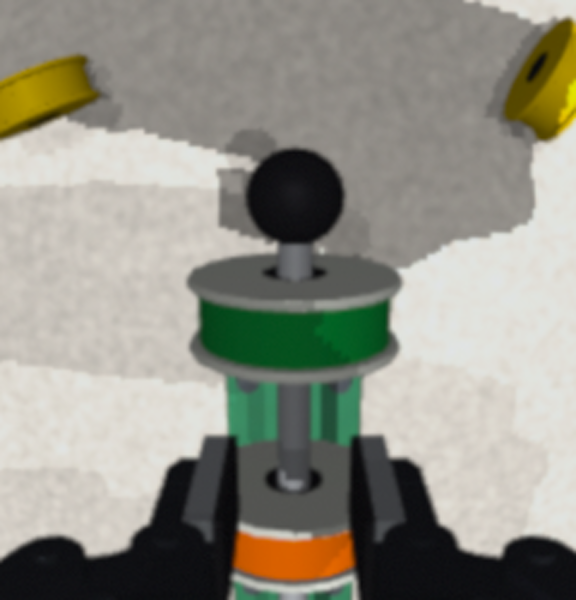

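Fingers are in the gap between orange and green, with the same picture as for black. Pushing.

Call:
arm_command:
  moves:
    - [[0,0,0.5,0,0,0],[0,0,1.0,0,0,0],[0,0.5,1.0,0,0,0],[0,1.0,1.0,0,0,0],[0,1.6,1.0,0,0,0],[0,2.4,1.0,0,0,0],[0,3.2,1.0,0,0,0],[0,4.0,1.0,0,0,0]]

```text
clock: 16.55
tcp_pos: [547.3, 20.9, 129.1]
tcp_rot: [3.141, -0.034, 0.0]
wrist_force: [-0.6, 0.1, -0.9]
opening: 24.1
```

Call:
arm_command:
  moves:
    - [[0,0.7,0,0,0,0],[0,1.4,0,0,0,0],[0,2.1,0,0,0,0],[0,2.8,0,0,0,0],[0,3.5,0,0,0,0],[0,4.2,0,0,0,0],[0,4.9,0,0,0,0],[0,5.6,0,0,0,0]]

```text
clock: 17.55
tcp_pos: [546.1, -34.8, 129.1]
tcp_rot: [-3.141, 0.033, 0.0]
wrist_force: [-0.6, 0.5, -0.5]
opening: 24.1
```

Call:
arm_command:
  moves:
    - [[0,0.7,0,0,0,0],[0,1.4,0,0,0,0],[0,2.1,0,0,0,0],[0,2.8,0,0,0,0],[0,3.3,0,0,0,0],[0,3.8,0,0,0,0],[0,4.2,0,0,0,0],[0,4.6,0,0,0,0]]

```text
clock: 18.55
tcp_pos: [545.1, -80.5, 129.1]
tcp_rot: [-3.141, 0.033, 0.0]
wrist_force: [0.7, 0.0, -0.5]
opening: 23.8
```

```bash
python3 look.py d2
```

```text
t 18.55 tcp [545.1 -80.5 129.1] F [ 0.7  0.  -0.5] op 23.8
shift cm [ 0.   -3.85  0.31] rot [-0.   0.   0.1]
```

View pics/d2.png

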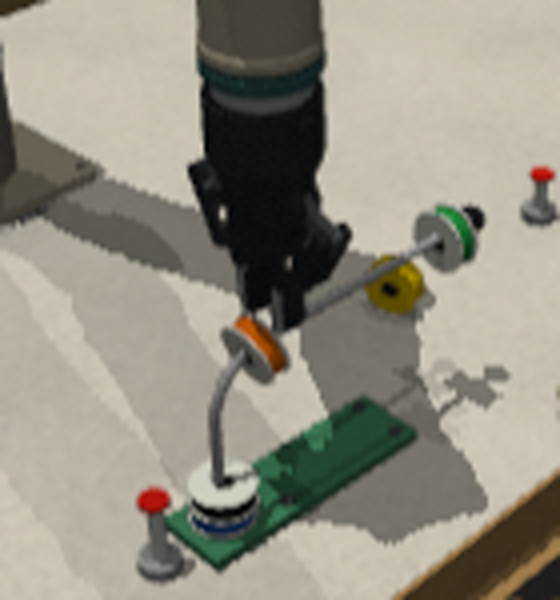

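Call:
arm_command:
  moves:
    - [[0,0.5,0.1,0,0,0],[0,1.0,0.2,0,0,0],[0,1.5,0.3,0,0,0],[0,2.0,0.5,0,0,0],[0,2.5,0.7,0,0,0],[0,3.0,1.0,0,0,0],[0,3.0,1.0,0,0,0]]

```text
clock: 19.48
tcp_pos: [544.2, -110.9, 118.8]
tcp_rot: [3.141, -0.035, -0.001]
wrist_force: [-1.0, 0.8, -0.4]
opening: 24.1
```

Call:
arm_command:
  moves:
    - [[0,0,-2,0,0,0],[0,0,-5,0,0,0],[0,0,-9,0,0,0],[0,0,-12,0,0,0],[0,0,-13,0,0,0],[0,0,-13,0,0,0]]

```text
clock: 20.23
tcp_pos: [544.5, -110.1, 249.0]
tcp_rot: [-3.141, 0.033, -0.0]
wrist_force: [0.2, -0.7, 0.9]
opening: 23.8
```

```bash
python3 look.py d3
python3 - <<'E'
from h import *
c='scene'
for c in ('scene','top'):
  for l in ['spool1_center','spool2_center','spool3_center','spool4_center','gauge3_top']:
    for d in models.landmark_of(c,l)[:2]: print(c,l,round(d['p'],2),w(c,d['location']).round(1))
  if c=='scene': get_image('top')
E
```

```text
t 20.23 tcp [ 544.5 -110.1  249. ] F [ 0.2 -0.7  0.9] op 23.8
shift cm [ 1.00e-02 -6.81e+00  1.23e+01] rot [-0.01 -0.01  0.1 ]
scene spool1_center 0.5 [ 539.7 -130.1   19.7]
scene spool2_center 0.61 [ 546.2 -133.9   42.7]
scene spool2_center 0.59 [ 542.9 -128.9   16.7]
scene spool3_center 0.75 [ 541.3 -131.6   57.3]
scene spool3_center 0.56 [544.  118.6 146.1]
scene spool4_center 0.7 [441.9 145.   31.1]
scene spool4_center 0.6 [546.5  93.1 145.4]
scene gauge3_top 0.64 [ 540.4 -189.8   64.8]
top spool4_center 0.67 [542.8  85.7 146.4]
top spool4_center 0.49 [449.8 142.9  26. ]
```

View pics/d3.png

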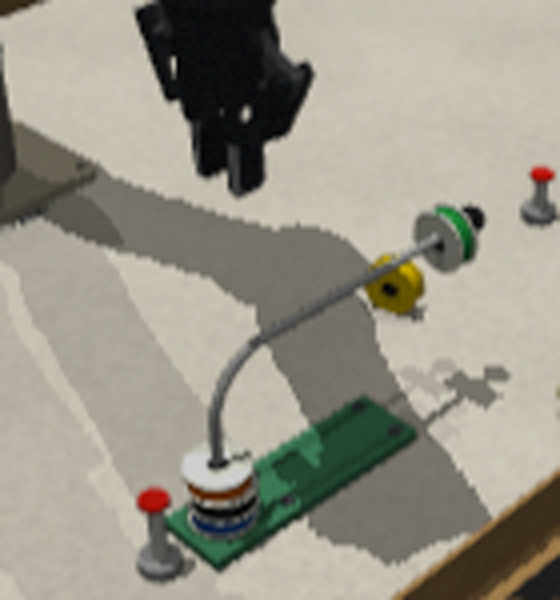

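The picture shows blue, black and orange lying flat on the post (around pixel 220,495 in the crop). Green still hangs by the ball (445,238), the gauge hasn't moved, and the arm is clear above everything.

```bash
python3 -c "
from plant import ctrl
print(ctrl.finish_job(), ctrl.sense()['clock'])"
```

```text
the job is handed in; nothing more can be done
the job is handed in; nothing more can be done
```

I pushed the blue, black and orange spools one at a time round the bend, and all three now lie flat on the post. I then raised the gripper clear and handed the job in at about 20 s of the 64 s allowed.

- **How many spools:** I measured the gauge by the post at about 64 mm and the spare at about 47 mm. The one that counts is therefore the 66 mm gauge, which asks for three spools.
- **Stack:** the last scene picture shows the three spools flat with no visible gap. Their centres read about 20, 43 and 57 mm high, where 21, 39 and 57 mm are expected. Black's 43 mm is within the network's error of about 4 mm and agrees with a flat stack in the picture.
- **Other objects:** the green spool still hangs on the level arm, about 220 mm from the post. The gauge by the post reads the same as at the start. I did not re-measure the spare gauge, jar, tape or screwdriver, but the arm's path stayed well above them.
- **Missed push:** on the first try the fingers passed over the blue spool without moving it. The pictures showed the fingertips about 30 mm above the reported tool point at that opening. I lowered the tool to match, and every push after that worked, with no contact force beyond noise.

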